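Feed a key blank home in a drill jig with a push stick

TASK

Lay the small steel key blank lengthwise on the open bed of the blue-covered drill jig, in line with the flared mouth, and let go of it. Then take the wooden push stick and with its blade feed the blank through the tunnel, past the springy drag inside, until it is firmly home against the sprung stop hidden under the cover - but gently, without driving the stop's spring to its end. Draw the stick out, leaving the blank against the stop, and lay the stick down flat on the bench; leave the cup, the spool and the steel block where they are.

Things in the scene. Friction and masses are not known exactly. Their poses are not given: they have to be found in the camera images.
- key_blank: Loose grey steel bar, 14 wide (its x) x 44 long (its y) x 10 mm high (z), 35 to 70 g, lying on the bench. Origin at the centre of its underside.
- push_stick: Loose pale wooden push stick lying flat, blade at the bottom, about 90 g, 190 mm long along its x. Handle block 70 (x) x 20 (y) x 28 mm (z), origin at the centre of the handle's underside. From the handle's front (x = +35 mm) a straight blade 8 mm wide (y) and 10 mm high (z 0 to 10 mm, underside level with the handle's) runs to the square tip with a black end at x = +155 mm.
- jig: Blue-covered drill jig fixed to the bench; x is the feed direction, origin at bench height under the tunnel mouth on the channel's centre line. Plywood base and aluminium bed: flat bed top at z = 30 mm, open from x = -103 to -31 mm, 74 mm wide. Base 90 mm wide, to x = 165 mm.
- jig_mouth (a point): Centre of the tunnel mouth on the bed (jig x = 0, z = 30 mm). Steel lips at jig x = -31 to 0 mm, 14 mm high, flare from 16 mm apart here to about 44 mm apart at the open end. The tunnel runs on from here to a closed end plate at jig x = 155 mm: 16 mm wide, 14 mm high (z 30 to 44 mm). Cover top at z = 49 mm, brass bush and screws to 55 mm.
- jig_shoe (a point): Point on the cover (z = 49 mm) over a hidden sprung shoe in the tunnel's +y wall. The blank's nose meets its bevel at about jig x = 72 to 87 mm; from there it drags on the blank with about 1 to 6 N, varying from run to run, and holds the blank where it is left.
- jig_end (a point): Middle of the end plate's top (jig x = 159, z = 49 mm). Inside, unseen, is a sprung stop: its unpressed face stands between jig x = 97 and 133 mm, clamped differently each time. It yields 1 mm per 3.5 N; press it with more than 4 N. Its spring is solid at 17.5 N (5 mm); 20 N is too much. The stick feels drag plus stop. After the push the pad backs the blank up a little, in touch.
- white_cup: White plastic cup, 71 mm wide, 40 mm high, bystander. Origin at the centre of its underside.
- spool: Spool with blue flanges, 52 mm wide, 38 mm high, bystander. Origin at the centre of its underside.
- steel_block: Ground steel block with holes, 50 x 75 x 25 mm, bystander. Origin at the centre of its underside.

How it is judged:
On the way, in this order (a step that is already met when the one before it is completed fails the run):
1. the blank lies on the jig's open bed, lengthwise, before or in the flared mouth, let go (x of key_blank in the frame of jig between -0.11 and 0.02 m and y of key_blank in the frame of jig between -0.03 and 0.03 m and z of key_blank in the frame of jig between 0.027 and 0.034 m and contact force between the fingers and key_blank below 0.1 N and angle between the y axis of key_blank and the x axis of jig, either way round below 0.4 rad), for 0.2 s.
2. the stick's blade presses the blank against the hidden stop with more than 4 N (contact force between key_blank and stop above 4 N and contact force between push_stick and key_blank above 4 N), for 0.1 s.
At the end, for the whole second after the job is handed in: The blank rests in the tunnel in touch with the sprung stop (at least 0.3 N); the push stick lies flat on the bench (underside within 6 mm of it, tilt under 0.1 rad), clear of the jig; both are let go and at rest (contact force between key_blank and stop above 0.3 N and x of key_blank in the frame of jig above 0.07 m and linear speed of each of key_blank, push_stick below 0.01 m/s and height (world z) of push_stick below 0.006 m and angle between push_stick's own z axis and vertical below 0.1 rad and contact force between push_stick and jig below 0.05 N).
It fails at once if the stop is pressed with more than 20 N (its spring driven solid) (contact force between key_blank and stop above 20 N).
It fails at once if a bystander (cup, spool, steel block) is moved more than 20 mm (distance of any of white_cup, spool, steel_block from where it was at the start of the episode above 0.02 m).
It also fails if it takes over 72 s, if anything falls off the work surface, if the arm or the gripper's body presses on something with over 40 N, if the wrist force passes 120 N, or if a joint passes its speed limit or range.

ROBOT

A 7-joint arm with a two-finger parallel gripper is mounted at the origin on a cart in front of the work surface, level with it; the furniture and walls round the work are solid. World frame = base frame: x ahead of the robot, y to its left, z up, the work surface at z = 0. Lengths are in m, angles in rad, forces in N, time in s.
With the tool pointing down it reaches from about 0.425 to 0.95 m from the base axis. Payload 4.7 kg.
Tool frame: the origin (TCP) lies on the centre line of the jaws, within the pads' length; the fingertips stand 19 mm ahead of it and the grasp point (between the pads) is the TCP; z points along the fingers, x is the direction in which the jaws open and shut, and the axes are right-handed (so a half turn about z gives the same grasp; the last joint's range is limited). The gripper opens to 87 mm and grips with 3 to 60 N. Pads are 19 mm wide; open, the fingers measure 117 mm over their backs; the gripper's body (75 mm by 190 mm) begins 51 mm behind the grasp point.
Start: joints at [1.182, 0.469, -0.049, 1.532, 0.024, 1.141, -0.082], TCP at [0.238, -0.632, 0.242] pointing down, gripper open.
Joint ranges: [-2.59, 2.59], [-0.33, 1.99], [-1.39, 1.29], [0.1, 2.45], [-1.04, 4.18], [0.21, 1.99], [-2.66, 2.66]. Speed limits (rad/s): [2.57, 2.57, 3.14, 3.14, 3.14, 3.14, 3.14].

INTERFACE

Orientations are given as a unit quaternion [x, y, z, w].
In Python, from rig import manip gives the robot as it stands.
- The arm moves only by the shell command python3 -m crank 'ROWS' [FORCE]. ROWS is JSON, a list that holds one entry, the list of rows, each a list of 5 numbers: the shift along the tool's x, y, z in units of 40 mm (1.0 is 40 mm), then the turn about the tool's z in rad, then the opening, from 0 (shut) to 1 (fully open). A call has 1 to 12 rows; each row shifts and turns the commanded pose from where the row before left it, along the tool's axes as they then stand; what a row does not reach is not made up. A row lasts 1/8 s, in which the tool goes at most 62.5 mm and 10.7 degrees, less where a joint would pass 70% of its speed; a pose out of reach is approached as far as the arm can. A call is refused whole if a number of a shift passes 1 or a number of a turn 0.188, either way. A call with a gripper value outside its range is refused whole. The fingers move at their own pace and stop on an object; FORCE is the grip in N (left out, the last holds). Time passes only in rows, so rows that do not move let the fingers close. It gives the time, the measured TCP pose, the force and the opening at its end, in the units of the state.
- manip.observe(): the state, without advancing time (a new reading comes with each control period).
- manip.camera(name): name is "scene" or "top" or "wrist"; returns (picture, depth): 480x640x3 uint8, red, green, blue; 480x640 float32, m along the optical axis (not along the pixel's ray), 0 where there is no reading.
- manip.camera_info(name): a dict with "K" (3x3 intrinsics, pixels), "origin" and "attitude" of the camera in the world. Camera axes: x right, y up, looking along -z (the intrinsics and any distortion apply to the point x, -y, -z); pixel columns grow to the right and rows downward; lengths in m; the calibration is good to about 2 mm. A picture is of the moment at which its call begins: read the wrist's pose just before it. camera_info takes no time and is no camera call; for the wrist camera it gives the pose at the moment of the call.
- manip.close_job(): hands the job in, once; it reports no verdict.
Trained networks look in the newest picture that a camera, given by its name, has taken for a name from the list of things; names that differ only in an ending like _2 or _b are one class to them, and where a whole thing is asked for, a point or a joint stands for the part that bears it (a point fixed in the world has none). Each returns a list of dicts, best first, with "conf" (0 to 1); they miss things now and then, are a little off and sometimes report something else, mostly with a low value. They report only what shows in the picture. A call takes as long as a camera call.
- manip.boxes_of(thing, camera): "rect" ([left, top, right, bottom] in pixels, round what is visible of it).
- manip.place_of(thing, camera): "at" ([row, column] in pixels: a listed point, or the origin of a listed thing).
The state is a dict: "clock": time; "joint_positions": joint angles; "dq": joint speeds; "joint_efforts": joint torques, N m; "position": TCP position; "eef_rot": TCP orientation; "force": force on the tool from outside, world axes, zero at the start; "wrist_torque": the same for the moment, N m; "opening": opening from 0.0 (shut) to 1.0 (fully open).
Only numpy, scipy, OpenCV 4.12 (cv2) and the standard library are available. Lean on these libraries where they do the work, as an engineer would, in place of code of your own. Each camera call takes 0.05 s, during which the arm holds its last target. There are 200 camera calls.

## Working session

There is one attempt and no reset: what is moved stays moved. The work goes in short steps, Python scripts to look and compute and a shell command to move; the robot and the scene stay as the last step left them, time stands still between calls to the robot, and variables do not carry over. Pictures are saved under pics/ and viewed, about 8 in all and at most 12, crops included, and the job is handed in when it is done.

```bash
mkdir -p pics
cat > h.py <<'E'
import numpy as np, cv2
from rig import manip
from scipy.spatial.transform import Rotation as R
def snap(n):
    info=manip.camera_info(n); p,d=manip.camera(n); return p,d,info
def w(info,r,c,depth):
    K=np.array(info["K"]); a=np.array(info["attitude"])
    Rm=R.from_quat(a).as_matrix() if a.size==4 else a.reshape(3,3)
    q=np.array([(c-K[0,2])/K[0,0],(r-K[1,2])/K[1,1],1.0])
    q=np.array([q[0],-q[1],-q[2]])
    return Rm,q,np.array(info["origin"])
def ray_z(info,r,c,z):
    Rm,q,o=w(info,r,c,1); d=Rm@q; return o+d*(z-o[2])/d[2]
def at_d(info,r,c,dep):
    Rm,q,o=w(info,r,c,1); return o+Rm@q*dep
def st():
    s=manip.observe(); return s
E
python3 - <<'E'
from h import *
s=st(); print({k:np.round(v,3) for k,v in s.items()})
for n in ["top","scene"]:
    p,d,i=snap(n); cv2.imwrite(f"pics/{n}0.png",p[:,:,::-1]); print(n,i)
    for t,z in [("key_blank",0),("push_stick",0),("jig",0),("jig_mouth",.03),("jig_shoe",.049),("jig_end",.049),("white_cup",0),("spool",0),("steel_block",0)]:
        r=manip.place_of(t,n)[:2]
        for x in r: print(t,round(x["conf"],2),np.round(x["at"]),np.round(ray_z(i,*x["at"],z),3))
E
```

```text
{'clock': np.float64(0.0), 'joint_positions': array([ 1.182,  0.469, -0.049,  1.534,  0.024,  1.141, -0.082]), 'dq': array([ 0.   , -0.001, -0.   ,  0.001, -0.   ,  0.001,  0.002]), 'joint_efforts': array([-0.0000e+00, -5.0797e+01, -8.1000e-02, -2.3615e+01, -6.1000e-02,
        3.8000e-02,  0.0000e+00]), 'position': array([ 0.237, -0.631,  0.241]), 'eef_rot': array([ 0.822, -0.569, -0.001, -0.001]), 'force': array([0.713, 1.028, 0.759]), 'wrist_torque': array([-0.009, -0.01 , -0.057]), 'opening': np.float64(0.997)}
top {'K': array([[516.76097466,   0.        , 324.46714072],
       [  0.        , 516.76097466, 240.02313419],
       [  0.        ,   0.        ,   1.        ]]), 'origin': array([ 0.41610504, -0.00563812,  1.20100943]), 'attitude': array([-0.02819282,  0.02278808,  0.71663357, -0.69650714])}
key_blank 0.58 [278. 439.] [ 0.408 -0.26   0.   ]
push_stick 0.66 [288. 210.] [0.399 0.27  0.   ]
jig 0.97 [195. 348.] [ 0.608 -0.055  0.   ]
jig_mouth 0.75 [194. 347.] [ 0.605 -0.053  0.03 ]
jig_shoe 0.67 [195. 390.] [ 0.597 -0.149  0.049]
jig_end 0.66 [202. 420.] [ 0.579 -0.214  0
[... 180 characters left out ...]
,   0.        , 317.44135974],
       [  0.        , 514.31035359, 246.95240525],
       [  0.        ,   0.        ,   1.        ]]), 'origin': array([0.01248718, 0.62111668, 0.88283157]), 'attitude': array([-0.12988381,  0.36766935,  0.87086414, -0.29924087])}
key_blank 0.48 [241. 414.] [ 0.401 -0.258 -0.   ]
push_stick 0.74 [394. 277.] [0.392 0.272 0.   ]
jig 0.72 [249. 299.] [ 0.609 -0.06   0.   ]
jig_mouth 0.81 [244. 299.] [ 0.601 -0.05   0.03 ]
jig_shoe 0.59 [215. 328.] [ 0.597 -0.158  0.049]
white_cup 0.72 [288. 351.] [ 0.435 -0.034  0.   ]
spool 0.73 [367. 184.] [0.578 0.34  0.   ]
steel_block 0.93 [206. 427.] [ 0.443 -0.396  0.   ]
steel_block 0.41 [246. 294.] [ 0.626 -0.06   0.   ]
```

View pics/top0.png

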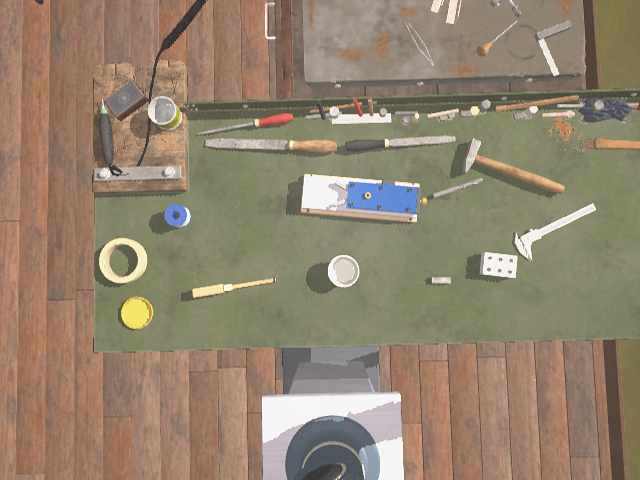

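View pics/scene0.png

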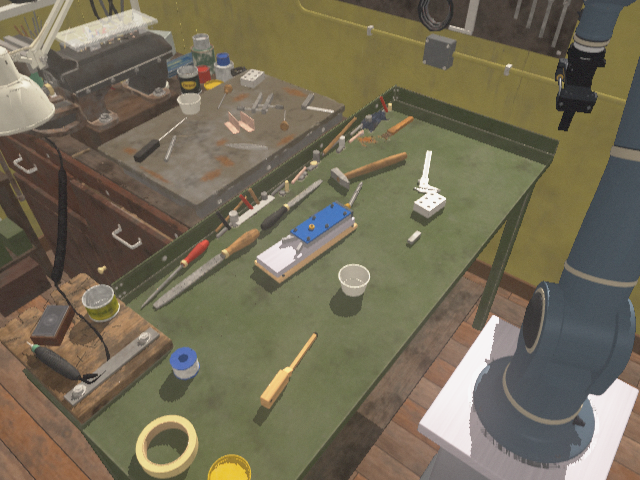

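Top picture: the blank is at about (441,280), the stick handle at (208,291) with its tip at (275,280), and the jig mouth at (347,193) with its end at (420,202). The networks' points agree with these. I'll turn the tool and go above the blank.

```bash
python3 -m crank '[[[0,0,0,-0.169,1],[0,0,0,-0.169,1],[0,0,0,-0.169,1],[0,0,0,-0.169,1],[0,0,0,-0.169,1],[0,0,0,-0.169,1],[0,0,0,-0.169,1],[0.4,-0.9,0,0,1],[0.4,-0.9,0,0,1],[0.4,-0.9,0,0,1],[0.4,-0.9,0,0,1],[0.4,-0.9,0,0,1]]]'; python3 -m crank '[[[0.45,-0.95,0,0,1],[0.45,-0.95,0,0,1],[0.45,-0.95,0,0,1],[0.45,-0.95,0.2,0,1],[0.4,-0.95,0.2,0,1],[0,0,0,0,1],[0,0,0,0,1]]]'
cat >> h.py <<'E'
def yaw():
    m=R.from_quat(st()["eef_rot"]).as_matrix(); return m
def togo(target,yaw_deg=None):
    s=st(); m=R.from_quat(s["eef_rot"]).as_matrix(); d=np.array(target)-s["position"]
    cy=np.degrees(np.arctan2(m[1,0],m[0,0]))
    out={"pos":np.round(s["position"],4),"yaw":round(cy,2),"units_now":np.round(m.T@d/.04,3)}
    if yaw_deg is not None:
        a=(yaw_deg-cy+90)%180-90; out["turn"]=round(-np.radians(a),3)
        y=np.radians(cy+a); c,sn=np.cos(y),np.sin(y)
        out["units_after"]=np.round(np.array([c*d[0]+sn*d[1], sn*d[0]-c*d[1], -d[2]])/.04,3)
    print(out)
E
python3 - <<'E'
from h import *
togo([.405,-.26,.2],-1.6)
p,d,i=snap("wrist"); cv2.imwrite("pics/w1.png",p[:,:,::-1]); print(i["origin"])
for x in manip.place_of("key_blank","wrist")[:2]: print(x, ray_z(i,*x["at"],0))
for x in manip.boxes_of("key_blank","wrist")[:2]: print(x)
E
```

```text
clock: 2.5
position: [0.3232, -0.453, 0.2418]
eef_rot: [1.0, -0.014, 0.0, 0.0]
force: [0.5, 0.6, 0.1]
opening: 1.004
clock: 3.38
position: [0.4158, -0.2673, 0.2258]
eef_rot: [1.0, -0.014, 0.0, 0.0]
force: [-0.8, -0.4, -0.6]
opening: 1.003
{'pos': array([ 0.4158, -0.2673,  0.2258]), 'yaw': np.float64(-1.63), 'units_now': array([-0.276, -0.176,  0.644]), 'turn': np.float64(-0.001), 'units_after': array([-0.276, -0.176,  0.644])}
[ 0.41832061 -0.18220166  0.36945279]
{'at': [205.0, 309.8], 'conf': 0.65} [ 0.40595077 -0.26024074  0.        ]
{'rect': [302.1, 181.8, 317.8, 232.2], 'conf': 0.84}
```

Run:
```python
from h import *
p,d,i=snap("wrist")
r0,c0=205,310
pts=[]
for r in range(r0-50,r0+50):
    for c in range(c0-40,c0+40):
        q=at_d(i,r,c,d[r,c])
        if d[r,c]>0 and q[2]>.006 and q[2]<.02: pts.append(q)
pts=np.array(pts); print(len(pts),pts.mean(0)if len(pts) else 0)
(c,sz,a)=cv2.minAreaRect(pts[:,:2].astype(np.float32)); print(c,sz,a)
hsv=cv2.cvtColor(p,cv2.COLOR_RGB2HSV)
cv2.imwrite("pics/w2.png",cv2.resize(p[r0-75:r0+75,c0-100:c0+100,::-1],(800,600)))
```

```text
669 [ 0.40629674 -0.2599391   0.01059235]
(0.4060749113559723, -0.26087626814842224) (0.044157423079013824, 0.013684687204658985) 88.16387939453125
```

View pics/w1.png

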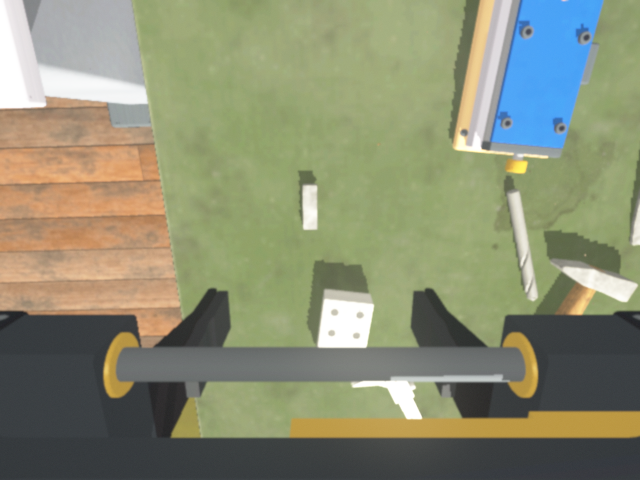

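The wrist picture shows the blank at (310,205) alone. Depth gives it at (0.406,-0.2605) and 44x14 mm, in line with the tool. I'll go down and grip it.

```bash
python3 -m crank '[[[-0.25,-0.165,0.5,0,0.5],[0,0,1,0,0.5],[0,0,1,0,0.5],[0,0,1,0,0.5],[0,0,1,0,0.5],[0,0,0.4,0,0.5],[0,0,0.2,0,0.5],[0,0,0,0,0.5],[0,0,0,0,0],[0,0,0,0,0],[0,0,0,0,0],[0,0,0,0,0]]]' 25
python3 - <<'E'
from h import *
togo([.4061,-.2605,.022],-1.8)
E
```

```text
clock: 5.08
position: [0.4063, -0.2599, 0.0218]
eef_rot: [1.0, -0.014, 0.0, 0.0]
force: [-0.8, 0.1, 2.4]
opening: 0.154
{'pos': array([ 0.4063, -0.2599,  0.0218]), 'yaw': np.float64(-1.61), 'units_now': array([-0.004,  0.016, -0.004]), 'turn': np.float64(0.003), 'units_after': array([-0.004,  0.016, -0.004])}
```

```bash
python3 -m crank '[[[0,0,-0.5,0,0],[0,0,-1,0,0],[0,0,-1,0,0],[0,0,-1,0,0],[0,0,-1,0,0],[0.87,-0.45,-0.3,0,0],[0.87,-0.45,0,0,0],[0.87,-0.45,0,0,0],[0.87,-0.45,0,0,0],[0.87,-0.45,0,0,0],[0,0,0,0,0],[0,0,0,0,0]]]'
python3 - <<'E'
from h import *
togo([.6,0,.2],-5)
p,d,i=snap("wrist"); cv2.imwrite("pics/w3.png",p[:,:,::-1])
for t,z in [("jig_mouth",.03),("jig_shoe",.049),("jig_end",.049)]:
    for x in manip.place_of(t,"wrist")[:2]: print(t,round(x["conf"],2),np.round(x["at"],1),np.round(ray_z(i,*x["at"],z),4))
# world points
K=np.array(i["K"]); rr,cc=np.mgrid[0:480,0:640]
from scipy.spatial.transform import Rotation as R
q=np.stack([(cc-K[0,2])/K[0,0],-(rr-K[1,2])/K[1,1],-np.ones_like(rr,float)],-1)*d[...,None]
P=q@R.from_quat(i["attitude"]).as_matrix().T+i["origin"]
np.savez("w3.npz",P=P,p=p,d=d)
hsv=cv2.cvtColor(p,cv2.COLOR_RGB2HSV)
blue=cv2.inRange(hsv,(100,150,80),(125,255,255)); 
ok=(blue>0)&(d>0)&(abs(P[...,2]-.049)<.006)
a=P[ok]; print("blue",a.mean(0),cv2.minAreaRect(a[:,:2].astype(np.float32)))
for lo,hi,n in [(.026,.034,"bed"),(.041,.0465,"lips")]:
    ok=(d>0)&(P[...,2]>lo)&(P[...,2]<hi)&(abs(P[...,0]-.6)<.09)&(P[...,1]<.1)&(P[...,1]>-.25); a=P[ok]
    print(n,len(a),a.min(0),a.max(0))
E
```

```text
clock: 6.58
position: [0.5817, -0.175, 0.213]
eef_rot: [1.0, -0.014, -0.001, 0.0]
force: [-0.2, -0.2, -0.5]
opening: 0.153
{'pos': array([ 0.5817, -0.175 ,  0.213 ]), 'yaw': np.float64(-1.61), 'units_now': array([ 0.334, -4.387,  0.322]), 'turn': np.float64(0.059), 'units_after': array([ 0.074, -4.399,  0.324])}
jig_mouth 0.59 [ 63.7 341.6] [ 0.602  -0.0465  0.03  ]
jig_shoe 0.82 [190.6 335.3] [ 0.5949 -0.1434  0.049 ]
jig_shoe 0.36 [306.3 322.4] [ 0.5816 -0.2481  0.049 ]
jig_end 0.63 [267.1 325.3] [ 0.5851 -0.2102  0.049 ]
blue [ 0.59631255 -0.12280978  0.04970559] ((0.5961981415748596, -0.12763309478759766), (0.1539638638496399, 0.0584312379360199), 83.54766845703125)
bed 7520 [ 0.55024401 -0.21479261  0.02771118] [ 0.64735139 -0.00212907  0.03394407]
lips 1397 [ 0.57972851 -0.15868644  0.04136255] [ 0.63701974 -0.0183135   0.04648738]
```

View pics/w3.png

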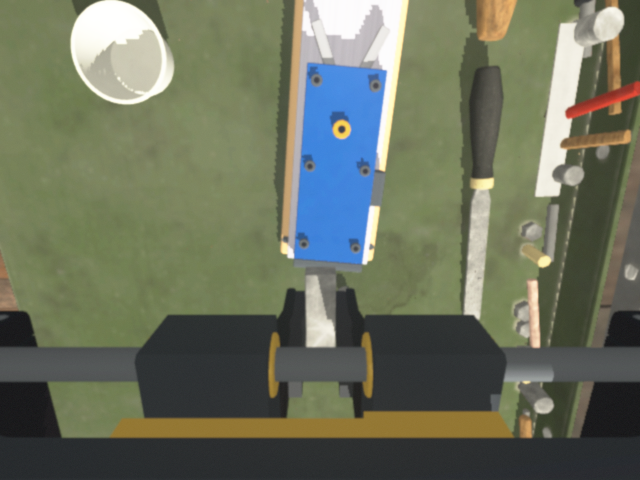

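```bash
cat >> h.py <<'E'
JY=np.radians(-96.45); JD=np.array([np.cos(JY),np.sin(JY)]); JN=np.array([-JD[1],JD[0]]); JO=np.array([.6049,-.0506])
def jig(P): return np.stack([(P[...,:2]-JO)@JD,(P[...,:2]-JO)@JN],-1)
def wj(x,y=0): return JO+x*JD+y*JN
E
python3 - <<'E'
from h import *
z=np.load("w3.npz"); P,p,d=z["P"],z["p"],z["d"]
j=jig(P); Z=P[...,2]; ok=d>0
for x in [-28,-22,-16,-10,-6]:
    m=ok&(abs(j[...,0]*1e3-x)<1.5)
    l=np.sort(j[m&(Z>.0405)&(Z<.0475)&(abs(j[...,1])<.035)][:,1])*1e3
    print(x,"lip",np.round([l[l<0].min(),l[l<0].max(),l[l>0].min(),l[l>0].max()],1) if (l<0).any() and (l>0).any() else l)
for x in [30,60,90,120]:
    m=ok&(abs(j[...,0]*1e3-x)<1.5)
    for a,b,n in [(.046,.0535,"cover"),(.026,.0335,"bed"),(.01,.06,"base")]:
        l=j[m&(Z>a)&(Z<b)&(abs(j[...,1])<.055)][:,1]*1e3
        if len(l): print(x,n,np.round([l.min(),l.max()],1),end=' ')
    print()
for y in [-12,0,12]:
    m=ok&(abs(j[...,1]*1e3-y)<2)&(Z>.046)&(Z<.053); l=j[m][:,0]*1e3; print("ends",y,l.min(),l.max())
E
```

```text
-28 lip [-28.3 -20.9  21.2  29.2]
-22 lip [-27.3 -18.3  18.3  28.3]
-16 lip [-24.5 -15.5  15.9  25.7]
-10 lip [-21.8 -12.6  13.6  22.7]
-6 lip [-19.9 -10.7  11.8  20.7]
30 cover [-29.1  30.2] 30 bed [-36.4  36.7] 30 base [-44.4  45. ] 
60 cover [-29.3  29.7] 60 bed [-36.   36.5] 60 base [-44.4  45. ] 
90 cover [-29.7  30.1] 90 bed [-36.8 -31.3] 90 base [-44.4  40.3] 
120 cover [-29.2  29.9] 120 bed [-36.6  36.6] 120 base [-44.5  44.8] 
ends -12 -3.8420759454300257 160.74217013839535
ends 0 0.44779425647863874 159.53810137685346
ends 12 0.3088543714913258 162.5871971254979
```

Run:
```python
from h import *
t=wj(-.060,.0003); print(t); togo([*t,.0525],-6.26)
```

```text
[0.61193827 0.00898652]
{'pos': array([ 0.5817, -0.1757,  0.2136]), 'yaw': np.float64(-1.7), 'units_now': array([ 0.621, -4.641,  4.023]), 'turn': np.float64(0.08), 'units_after': array([ 0.249, -4.673,  4.027])}
```

```bash
python3 -m crank '[[[0,0,0,0.08,0],[0.05,-0.93,0,0,0],[0.05,-0.93,0,0,0],[0.05,-0.94,0,0,0],[0.05,-0.94,0.5,0,0],[0.05,-0.93,0.5,0,0],[0,0,1,0,0],[0,0,1,0,0],[0,0,0.5,0,0],[0,0,0,0,0],[0,0,0,0,0]]]'
python3 - <<'E'
from h import *
t=wj(-.060,.0003); togo([*t,.0525],-6.26)
E
```

```text
clock: 8.15
position: [0.6139, 0.01, 0.0751]
eef_rot: [0.999, -0.054, 0.001, -0.0]
force: [0.2, -0.0, -0.0]
opening: 0.155
{'pos': array([0.6139, 0.01  , 0.0751]), 'yaw': np.float64(-6.22), 'units_now': array([-0.048,  0.03 ,  0.566]), 'turn': np.float64(0.001), 'units_after': array([-0.046,  0.03 ,  0.566])}
```

```bash
python3 -m crank '[[[-0.04,0.03,0.3,0,0],[0,0,0.25,0,0],[0,0,0,0,0],[0,0,0,0,0]]]'; python3 -m crank '[[[0,0,0,0,0.25],[0,0,0,0,0.4],[0,0,0,0,0.4],[0,0,-0.5,0,0.4],[0,0,-1,0,0.4],[0,0,-1,0,0.4],[0,0,-1,0,0.4],[0,0.8,0,0,0.4],[0,0.8,0,0,0.4],[0,0,0,0,0.4],[0,0,0,0,0.4]]]'
python3 - <<'E'
from h import *
togo([.4,.27,.2],0)
p,d,i=snap("wrist"); cv2.imwrite("pics/w4.png",p[:,:,::-1])
K=np.array(i["K"]); rr,cc=np.mgrid[0:480,0:640]
q=np.stack([(cc-K[0,2])/K[0,0],-(rr-K[1,2])/K[1,1],-np.ones_like(rr,float)],-1)*d[...,None]
P=q@R.from_quat(i["attitude"]).as_matrix().T+i["origin"]
j=jig(P); ok=(d>0)&(P[...,2]>.0355)&(P[...,2]<.0435)&(abs(j[...,0]+.06)<.04)&(abs(j[...,1])<.03)
a=j[ok]*1e3; print(len(a),a.mean(0),cv2.minAreaRect(a.astype(np.float32)))
for x in manip.place_of("key_blank","wrist")[:2]: print(x,jig(ray_z(i,*x["at"],.03)))
E
```

```text
clock: 8.65
position: [0.6109, 0.0089, 0.0512]
eef_rot: [0.999, -0.054, -0.0, 0.0]
force: [-0.6, -0.2, -1.3]
opening: 0.153
clock: 10.02
position: [0.6043, -0.0537, 0.1926]
eef_rot: [0.999, -0.054, 0.001, -0.0]
force: [0.6, 1.1, -0.1]
opening: 0.399
{'pos': array([ 0.6043, -0.0537,  0.1926]), 'yaw': np.float64(-6.15), 'units_now': array([-5.945, -7.498, -0.187]), 'turn': np.float64(-0.107), 'units_after': array([-5.108, -8.092, -0.185])}
1167 [-56.98936455  -0.41558651] ((-50.20472717285156, 0.35741233825683594), (60.19240951538086, 56.98814392089844), 0.19834336638450623)
{'at': [148.4, 317.3], 'conf': 0.77} [-0.06264207 -0.00254107]
{'at': [215.1, 319.9], 'conf': 0.42} [-0.00883443 -0.00017393]
```

View pics/w4.png

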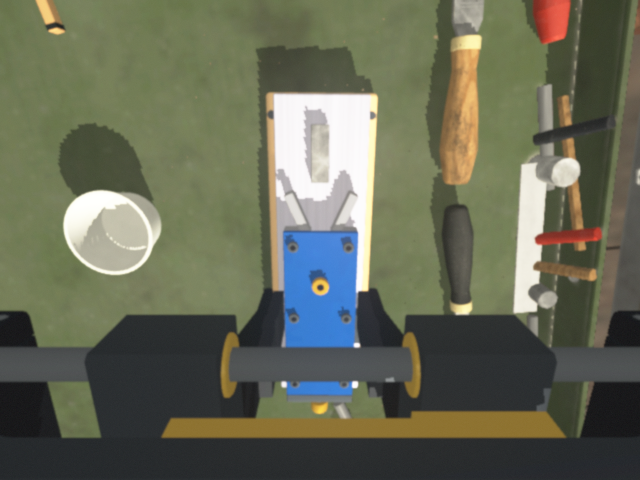

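The blank lies at (319,153), straight and in line with the mouth, and let go. Next I'll go over to the stick.

```bash
python3 -m crank '[[[0,0,-0.5,-0.12,0.5],[0,0,0,-0.125,0.5],[-0.7,-0.87,0,0,0.5],[-0.7,-0.87,0,0,0.5],[-0.7,-0.87,0,0,0.5],[-0.7,-0.87,0,0,0.5],[-0.7,-0.87,0,0,0.5],[-0.66,-0.87,0,0,0.5],[0,0,0,0,0.5],[0,0,0,0,0.5]]]'
python3 - <<'E'
from h import *
togo([.4,.27,.2],8)
p,d,i=snap("wrist"); cv2.imwrite("pics/w5.png",p[:,:,::-1])
K=np.array(i["K"]); rr,cc=np.mgrid[0:480,0:640]
q=np.stack([(cc-K[0,2])/K[0,0],-(rr-K[1,2])/K[1,1],-np.ones_like(rr,float)],-1)*d[...,None]
P=q@R.from_quat(i["attitude"]).as_matrix().T+i["origin"]
near=(d>0)&(abs(P[...,0]-.40)<.06)&(P[...,1]>.05)&(P[...,1]<.36)
for lo,hi,n in [(.022,.034,"handle"),(.006,.014,"blade")]:
    ok=(near&(P[...,2]>lo)&(P[...,2]<hi)).astype(np.uint8)
    k,l,s,_=cv2.connectedComponentsWithStats(ok); b=1+np.argmax(s[1:,4]); a=P[l==b]
    print(n,len(a),a.mean(0),cv2.minAreaRect(a[:,:2].astype(np.float32)))
for x in manip.place_of("push_stick","wrist")[:1]: print(x,ray_z(i,*x["at"],0))
E
```

```text
clock: 11.38
position: [0.411, 0.1298, 0.2118]
eef_rot: [0.998, 0.069, 0.0, 0.0]
force: [-0.6, 0.1, 0.0]
opening: 0.505
{'pos': array([0.411 , 0.1298, 0.2118]), 'yaw': np.float64(7.92), 'units_now': array([ 0.209, -3.509,  0.295]), 'turn': np.float64(-0.001), 'units_after': array([ 0.215, -3.509,  0.296])}
handle 2471 [0.39680709 0.26958694 0.0281489 ] ((0.39745786786079407, 0.2665485441684723), (0.02000446431338787, 0.07245941460132599), 7.68704080581665)
blade 975 [0.41048276 0.17356711 0.01072284] ((0.41065850853919983, 0.17185838520526886), (0.01020095031708479, 0.10394246131181717), 5.983944892883301)
{'at': [49.4, 327.8], 'conf': 0.71} [0.39790553 0.27331515 0.        ]
```

View pics/w5.png

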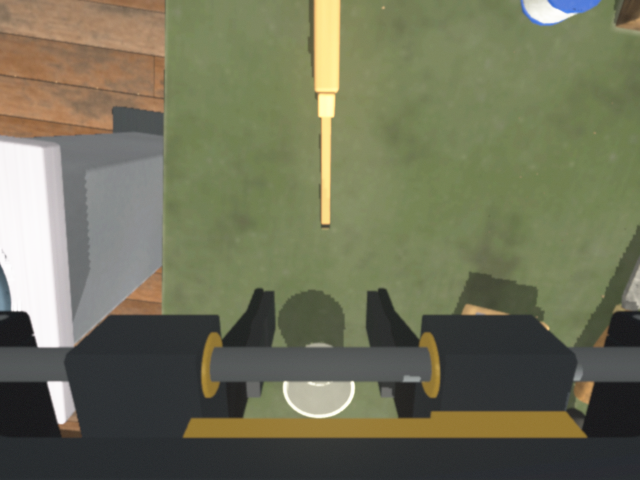

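Run:
```python
from h import *
p,d,i=snap("wrist")
hsv=cv2.cvtColor(p,cv2.COLOR_RGB2HSV)
sub=hsv[210:240,318:334]
m=(p.max(2)<95); print([ (r,int(m[r,318:334].sum())) for r in range(212,236)])
tip=ray_z(i,228,325.5,.005); print(tip)
dr=np.array([np.sin(np.radians(8)),-np.cos(np.radians(8))])
o=tip[:2]-.155*dr; print(o); togo([*o,.0225],8)
for r in (40,150,215):
    row=hsv[r,290:360]; c=np.where((row[:,0]<30)&(row[:,1]>70)&(row[:,2]>150))[0]+290; print(r,c.min(),c.max(),ray_z(i,r,c.mean(),.028 if r<90 else .01))
```

```text
[(212, 0), (213, 0), (214, 0), (215, 0), (216, 0), (217, 0), (218, 0), (219, 0), (220, 0), (221, 0), (222, 0), (223, 0), (224, 0), (225, 9), (226, 0), (227, 0), (228, 0), (229, 0), (230, 0), (231, 0), (232, 0), (233, 0), (234, 0), (235, 0)]
[0.41837856 0.11849594 0.005     ]
[0.39680673 0.27198749]
{'pos': array([0.4114, 0.129 , 0.2115]), 'yaw': np.float64(7.77), 'units_now': array([ 0.122, -3.591,  4.726]), 'turn': np.float64(-0.004), 'units_after': array([ 0.136, -3.592,  4.725])}
40 313 339 [0.39630177 0.27427064 0.028     ]
150 321 330 [0.40800768 0.19095088 0.01      ]
215 321 330 [0.41634069 0.13233804 0.01      ]
```

```bash
python3 -m crank '[[[0.04,-0.9,0,-0.004,0.55],[0.03,-0.9,0,0,0.55],[0.03,-0.9,0.4,0,0.55],[0.03,-0.89,0.5,0,0.55],[0,0,1,0,0.55],[0,0,1,0,0.55],[0,0,0.7,0,0.55],[0,0,0,0,0.55]]]'
python3 - <<'E'
from h import *
togo([.3967,.272,.0225],8.05)
E
```

```text
clock: 12.52
position: [0.3952, 0.2711, 0.0656]
eef_rot: [0.998, 0.07, -0.002, 0.001]
force: [0.1, 0.9, 0.5]
opening: 0.552
{'pos': array([0.3952, 0.2711, 0.0656]), 'yaw': np.float64(8.02), 'units_now': array([ 0.046, -0.019,  1.078]), 'turn': np.float64(-0.0), 'units_after': array([ 0.041, -0.017,  1.078])}
```

```bash
python3 -m crank '[[[0.04,-0.02,0.6,0,0.55],[0,0,0.47,0,0.55],[0,0,0,0,0.55],[0,0,0,0,0],[0,0,0,0,0],[0,0,0,0,0],[0,0,0,0,0],[0,0,0,0,0]]]' 45
python3 - <<'E'
from h import *
togo([.3967,.272,.0225],8.05); print(np.round(st()["force"],2),np.round(st()["wrist_torque"],3))
E
```

```text
clock: 13.52
position: [0.3974, 0.2734, 0.0251]
eef_rot: [0.998, 0.07, 0.0, 0.0]
force: [-1.0, -0.1, 4.1]
opening: 0.226
{'pos': array([0.3974, 0.2734, 0.0251]), 'yaw': np.float64(8.08), 'units_now': array([-0.023,  0.033,  0.065]), 'turn': np.float64(0.001), 'units_after': array([-0.023,  0.033,  0.065])}
[-1.04 -0.14  4.14] [-0.182  0.089  0.028]
```

```bash
python3 -m crank '[[[0,0,-0.5,0,0],[0,0,-1,0,0],[0,0,-1,0,0],[0,0,0,0.127,0],[0,0,0,0.127,0],[0,0,0,0,0]]]'
python3 - <<'E'
from h import *
togo([*wj(-.262,.0003),.075],-6.4); print(np.round(st()["force"],2),np.round(st()["wrist_torque"],3))
E
```

```text
clock: 14.28
position: [0.3972, 0.2732, 0.1246]
eef_rot: [0.998, -0.056, 0.0, 0.0]
force: [-0.1, -0.0, -1.2]
opening: 0.226
{'pos': array([0.3972, 0.2732, 0.1246]), 'yaw': np.float64(-6.39), 'units_now': array([6.075, 0.916, 1.243]), 'turn': np.float64(0.0), 'units_after': array([6.075, 0.915, 1.241])}
[-0.07 -0.05 -1.16] [ 0.023 -0.11   0.001]
```

```bash
python3 -m crank '[[[0.6,0.1,0,0,0],[0.9,0.13,0,0,0],[0.9,0.13,0,0,0],[0.9,0.13,0,0,0],[0.9,0.13,0,0,0],[0.9,0.13,0,0,0],[0.9,0.12,0,0,0],[0.07,0.04,0.6,0,0],[0,0,0.3,0,0],[0,0,0,0,0],[0,0,0,0,0]]]'
python3 - <<'E'
from h import *
togo([*wj(-.262,.0003),.056],-6.4)
p,d,i=snap("wrist")
K=np.array(i["K"]); rr,cc=np.mgrid[0:480,0:640]
q=np.stack([(cc-K[0,2])/K[0,0],-(rr-K[1,2])/K[1,1],-np.ones_like(rr,float)],-1)*d[...,None]
p,d,i=snap("top"); cv2.imwrite("pics/t6.png",cv2.resize(p[130:250,230:430,::-1],(800,480)))
hsv=cv2.cvtColor(p,cv2.COLOR_RGB2HSV)
E
```

```text
clock: 15.65
position: [0.634, 0.2106, 0.0892]
eef_rot: [0.998, -0.056, 0.0, -0.0]
force: [0.1, 0.4, -1.1]
opening: 0.22
{'pos': array([0.634 , 0.2106, 0.0892]), 'yaw': np.float64(-6.38), 'units_now': array([0.019, 0.022, 0.829]), 'turn': np.float64(0.0), 'units_after': array([0.019, 0.021, 0.829])}
```

View pics/t6.png

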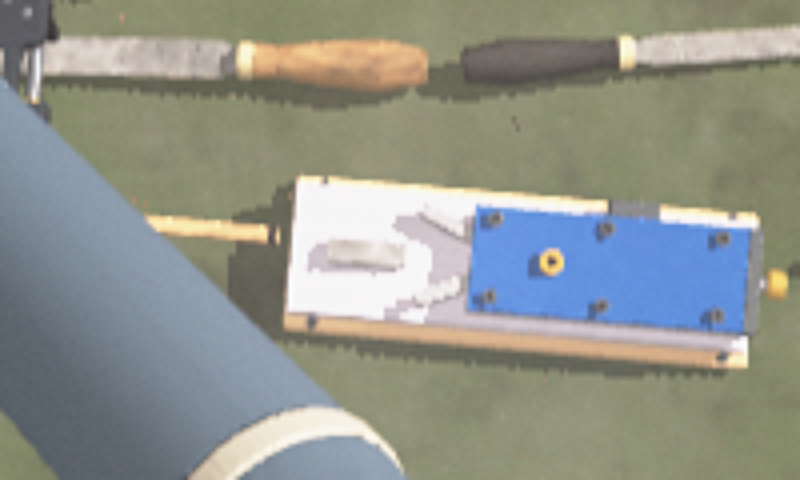

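The stick's tip is at (272,235) in the crop, heading for the blank at (365,252). I'll check the blade's height and line against the jig frame.

Run:
```python
from h import *
p,d,i=snap("top")
K=np.array(i["K"]); rr,cc=np.mgrid[0:480,0:640]
q=np.stack([(cc-K[0,2])/K[0,0],-(rr-K[1,2])/K[1,1],-np.ones_like(rr,float)],-1)*d[...,None]
P=q@R.from_quat(i["attitude"]).as_matrix().T+i["origin"]
j=jig(P)
for c in range(268,302,3):
    s=[(r,P[r,c,2]) for r in range(180,196) if .055<P[r,c,2]<.1]
    if s:
        rs=[a for a,_ in s]; print(c,rs, np.round(np.mean([j[r,c] for r in rs],0)*1e3,1),np.round(np.mean([z for _,z in s]),4))
ok=(P[...,2]>.036)&(P[...,2]<.046)&(abs(j[...,0]+.06)<.03)&(abs(j[...,1])<.012); print("blank",np.round(j[ok].mean(0)*1e3,1),j[ok].min(0),j[ok].max(0),ok.sum())
ok=(abs(j[...,0]+.06)<.03)&(abs(j[...,1])<.03)&(abs(j[...,1])>.015)&(P[...,2]>.02); print("bed z",P[ok][:,2].mean())
ok=(hs:=cv2.inRange(cv2.cvtColor(p,cv2.COLOR_RGB2HSV),(100,150,80),(125,255,255))>0)&(abs(P[...,2]-.049)<.007)&(j[...,0]>-.01)&(j[...,0]<.17)&(abs(j[...,1])<.04); print("cover",cv2.minAreaRect((j[ok]*1e3).astype(np.float32)))
```

```text
268 [185, 186] [-174.5   -2.5] 0.0725
271 [185, 186, 187, 188] [-167.7   -4.2] 0.0724
274 [185, 186, 187, 188] [-161.1   -3.7] 0.0729
277 [185, 186, 187, 188, 189] [-154.4   -4.2] 0.0727
280 [186, 187, 188, 189] [-147.6   -4.9] 0.0734
283 [186, 187, 188, 189] [-141.1   -4.2] 0.0725
286 [186, 187, 188, 189] [-134.4   -3.8] 0.0731
289 [186, 187, 188, 189, 190] [-127.8   -4.1] 0.072
292 [187, 188, 189, 190] [-121.2   -4.6] 0.0714
295 [187, 188, 189, 190] [-114.3   -4.6] 0.0745
298 [187, 188, 189, 190, 191] [-107.8   -4.8] 0.0723
blank [-56.7  -4.3] [-0.07839424 -0.01140113] [-0.03500739  0.00253565] 115
bed z 0.029433737925865434
cover ((79.64925384521484, -2.348827362060547), (152.0992889404297, 56.357391357421875), 0.0890941172838211)
```

```bash
python3 -m crank '[[[0.03,0,0.4,0,0],[0.02,0,0.41,0,0],[0,0,0,0,0],[0,0,0,0,0]]]'
cat >> h.py <<'E'
def rep():
    s=st(); j=jig(s["position"])*1e3; f=s["force"]
    print("t",round(s["clock"],2),"jigxy",np.round(j,2),"z",round(s["position"][2],4),"nose",round(j[0]+197.6,1),"Fback",round(-f[:2]@JD,2),"Flat",round(f[:2]@JN,2),"Fz",round(f[2],2))
E
python3 - <<'E'
from h import *
rep(); togo([*wj(-.240,.001),.0567],-6.45)
E
```

```text
clock: 16.3
position: [0.6364, 0.2097, 0.056]
eef_rot: [0.998, -0.056, -0.0, -0.0]
force: [0.3, -0.5, -0.2]
opening: 0.225
t 16.3 jigxy [-262.2     2.05] z 0.056 nose -64.6 Fback -0.46 Flat 0.34 Fz -0.16
{'pos': array([0.6364, 0.2097, 0.056 ]), 'yaw': np.float64(-6.47), 'units_now': array([-0.026,  0.555, -0.017]), 'turn': np.float64(-0.0), 'units_after': array([-0.026,  0.555, -0.017])}
```

```bash
python3 -m crank '[[[-0.025,0.3,-0.01,0,0],[0,0.25,0,0,0],[0,0.1,0,0,0],[0,0.1,0,0,0],[0,0.1,0,0,0],[0,0.1,0,0,0],[0,0.1,0,0,0],[0,0.1,0,0,0],[0,0.1,0,0,0],[0,0.1,0,0,0],[0,0.1,0,0,0],[0,0,0,0,0]]]' >/dev/null
python3 - <<'E'
from h import *
rep()
E
python3 -m crank '[[[0,0.1,0,0,0],[0,0.1,0,0,0],[0,0.1,0,0,0],[0,0.1,0,0,0],[0,0.1,0,0,0],[0,0.1,0,0,0],[0,0,0,0,0]]]' >/dev/null
python3 - <<'E'
from h import *
rep()
p,d,i=snap("top"); cv2.imwrite("pics/t7.png",cv2.resize(p[150:230,270:420,::-1],(750,400)))
E
```

```text
t 17.8 jigxy [-203.32    1.19] z 0.0566 nose -5.7 Fback -0.42 Flat -0.0 Fz -0.75
t 18.68 jigxy [-179.16    1.14] z 0.0566 nose 18.4 Fback -0.86 Flat 0.57 Fz -1.35
```

View pics/t7.png

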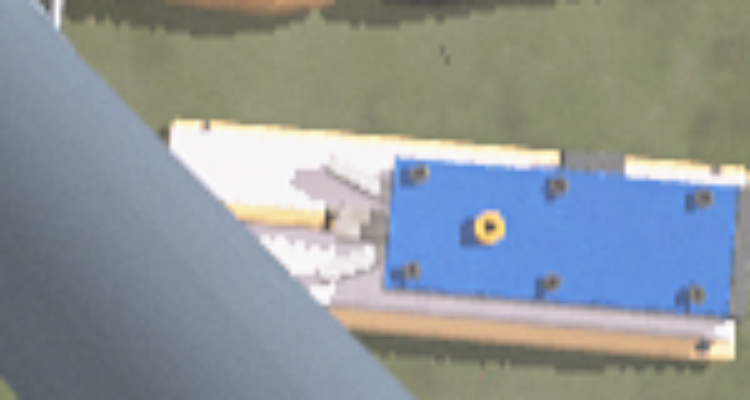

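The stick's tip is at (328,218), right behind the blank. The blank's nose has entered the mouth at (388,225). I'll carry on to the shoe.

```bash
python3 -m crank '[[[0,0.1,0,0,0],[0,0.1,0,0,0],[0,0.1,0,0,0],[0,0.1,0,0,0],[0,0.1,0,0,0],[0,0.1,0,0,0],[0,0.1,0,0,0],[0,0.1,0,0,0],[0,0.1,0,0,0],[0,0.1,0,0,0],[0,0.1,0,0,0],[0,0,0,0,0]]]' >/dev/null
python3 -c "from h import *; rep()"
python3 -m crank '[[[0,0.05,0,0,0],[0,0.05,0,0,0],[0,0.05,0,0,0],[0,0.05,0,0,0],[0,0.05,0,0,0],[0,0,0,0,0]]]' >/dev/null
python3 -c "from h import *; rep()"
python3 -m crank '[[[0,0.05,0,0,0],[0,0.05,0,0,0],[0,0.05,0,0,0],[0,0.05,0,0,0],[0,0.05,0,0,0],[0,0,0,0,0]]]' >/dev/null
python3 -c "from h import *; rep()"
```

```text
t 20.23 jigxy [-135.42    1.15] z 0.0567 nose 62.2 Fback 0.29 Flat 1.02 Fz -0.85
t 20.98 jigxy [-125.68    1.1 ] z 0.0567 nose 71.9 Fback 0.41 Flat -0.18 Fz -0.98
t 21.73 jigxy [-116.58    1.12] z 0.0569 nose 81.0 Fback 3.21 Flat 0.27 Fz -0.68
```

```bash
python3 -m crank '[[[0,0.05,0,0,0],[0,0.05,0,0,0],[0,0.05,0,0,0],[0,0,0,0,0]]]' >/dev/null
python3 -c "from h import *; rep()"
python3 -m crank '[[[0,0.05,0,0,0],[0,0.05,0,0,0],[0,0.05,0,0,0],[0,0,0,0,0]]]' >/dev/null
python3 -c "from h import *; rep()"
```

```text
t 22.23 jigxy [-109.41    1.11] z 0.0567 nose 88.2 Fback 2.7 Flat -0.58 Fz -0.35
t 22.73 jigxy [-103.46    1.06] z 0.0567 nose 94.1 Fback 2.31 Flat 0.15 Fz -1.19
```

```bash
python3 -m crank '[[[0,0.03,0,0,0],[0,0.03,0,0,0],[0,0.03,0,0,0],[0,0,0,0,0],[0,0,0,0,0]]]' >/dev/null
python3 -c "from h import *; rep()"
```

```text
t 23.35 jigxy [-100.26    1.01] z 0.0567 nose 97.3 Fback 2.67 Flat -0.04 Fz -0.81
```

```bash
python3 -m crank '[[[0,0.03,0,0,0],[0,0.03,0,0,0],[0,0.03,0,0,0],[0,0,0,0,0],[0,0,0,0,0]]]' >/dev/null
python3 -c "from h import *; rep()"
```

```text
t 23.98 jigxy [-96.61   1.03] z 0.0567 nose 101.0 Fback 3.02 Flat -0.32 Fz -1.34
```

```bash
python3 -m crank '[[[0,0.03,0,0,0],[0,0.03,0,0,0],[0,0.03,0,0,0],[0,0,0,0,0],[0,0,0,0,0]]]' >/dev/null
python3 -c "from h import *; rep()"
```

```text
t 24.6 jigxy [-93.     1.03] z 0.0567 nose 104.6 Fback 1.27 Flat -0.61 Fz -0.59
```

```bash
python3 -m crank '[[[0,0.03,0,0,0],[0,0.03,0,0,0],[0,0.03,0,0,0],[0,0,0,0,0],[0,0,0,0,0]]]' >/dev/null
python3 -c "from h import *; rep()"
```

```text
t 25.23 jigxy [-89.42   1.03] z 0.0567 nose 108.2 Fback 2.4 Flat 0.59 Fz -1.57
```

```bash
python3 -m crank '[[[0,0.03,0,0,0],[0,0.03,0,0,0],[0,0.03,0,0,0],[0,0,0,0,0],[0,0,0,0,0]]]' >/dev/null
python3 -c "from h import *; rep()"
```

```text
t 25.85 jigxy [-85.82   1.06] z 0.0567 nose 111.8 Fback 2.48 Flat -1.39 Fz 0.27
```

```bash
python3 -m crank '[[[0,0.03,0,0,0],[0,0.03,0,0,0],[0,0.03,0,0,0],[0,0,0,0,0],[0,0,0,0,0]]]' >/dev/null
python3 -c "from h import *; rep()"
```

```text
t 26.48 jigxy [-82.22   1.04] z 0.0567 nose 115.4 Fback 2.63 Flat -1.09 Fz -0.24
```

```bash
python3 -m crank '[[[0,0.03,0,0,0],[0,0.03,0,0,0],[0,0.03,0,0,0],[0,0,0,0,0],[0,0,0,0,0]]]' >/dev/null
python3 -c "from h import *; rep()"
```

```text
t 27.1 jigxy [-78.67   1.04] z 0.0567 nose 118.9 Fback 1.65 Flat -0.68 Fz -1.3
```

```bash
python3 -m crank '[[[0,0.03,0,0,0],[0,0.03,0,0,0],[0,0.03,0,0,0],[0,0,0,0,0],[0,0,0,0,0]]]' >/dev/null
python3 -c "from h import *; rep()"
```

```text
t 27.73 jigxy [-75.05   1.05] z 0.0567 nose 122.6 Fback 2.45 Flat 0.08 Fz 0.02
```

```bash
python3 -m crank '[[[0,0.03,0,0,0],[0,0.03,0,0,0],[0,0.03,0,0,0],[0,0,0,0,0],[0,0,0,0,0]]]' >/dev/null
python3 -c "from h import *; rep()"
```

```text
t 28.35 jigxy [-71.43   1.04] z 0.0567 nose 126.2 Fback 2.3 Flat -0.7 Fz 0.06
```

```bash
python3 -m crank '[[[0,0.03,0,0,0],[0,0.03,0,0,0],[0,0.03,0,0,0],[0,0,0,0,0],[0,0,0,0,0]]]' >/dev/null
python3 -c "from h import *; rep()"
```

```text
t 28.98 jigxy [-67.79   1.02] z 0.0567 nose 129.8 Fback 2.44 Flat -0.66 Fz -0.21
```

```bash
python3 -m crank '[[[0,0.03,0,0,0],[0,0.03,0,0,0],[0,0.03,0,0,0],[0,0,0,0,0],[0,0,0,0,0]]]' >/dev/null
python3 -c "from h import *; rep()"
```

```text
t 29.6 jigxy [-66.58   1.04] z 0.0571 nose 131.0 Fback 6.14 Flat 0.48 Fz -0.38
```

```bash
python3 -m crank '[[[0,0.03,0,0,0],[0,0.02,0,0,0],[0,0,0,0,0],[0,0,0,0,0]]]' >/dev/null
python3 -c "from h import *; rep()"
```

```text
t 30.1 jigxy [-66.03   1.03] z 0.0574 nose 131.6 Fback 8.17 Flat -1.4 Fz -0.27
```

```bash
python3 -m crank '[[[0,0.03,0,0,0],[0,0.03,0,0,0],[0,0,0,0,0],[0,0,0,0,0]]]' >/dev/null
python3 -c "from h import *; rep()"
```

```text
t 30.6 jigxy [-65.23   1.03] z 0.0576 nose 132.4 Fback 10.52 Flat -1.55 Fz 0.84
```

```bash
python3 -m crank '[[[0,0,0,0,0],[0,0,0,0,0]]]' >/dev/null
python3 -c "from h import *; rep()"
```

```text
t 30.85 jigxy [-65.25   1.01] z 0.0576 nose 132.3 Fback 10.55 Flat -1.5 Fz 0.82
```

The force rose by about 8 N over the last 2.4 mm, which fits 3.5 N/mm with roughly 2.5 N of drag underneath. I'll draw the stick out.

```bash
python3 -m crank '[[[0,-0.1,0,0,0],[0,-0.2,0,0,0],[0,-0.3,0,0,0],[0,-0.5,0,0,0],[0,-0.6,0,0,0],[0,-0.6,0,0,0],[0,-0.6,0,0,0],[0,-0.6,0,0,0],[0,-0.6,0,0,0],[0,-0.6,0,0,0],[0,-0.6,0,0,0],[0,0,0,0,0]]]' ; python3 -c "
from h import *; rep(); togo([.5,.21,.06],-6.4)"
```

```text
clock: 32.35
position: [0.6358, 0.2236, 0.057]
eef_rot: [0.999, -0.054, 0.0, -0.001]
force: [-0.1, 0.5, -1.8]
opening: 0.228
t 32.35 jigxy [-2.7594e+02 -1.0000e-01] z 0.057 nose -78.3 Fback 0.52 Flat -0.11 Fz -1.78
{'pos': array([0.6358, 0.2236, 0.057 ]), 'yaw': np.float64(-6.2), 'units_now': array([-3.338,  0.705, -0.077]), 'turn': np.float64(0.003), 'units_after': array([-3.336,  0.716, -0.075])}
```

```bash
python3 -m crank '[[[-0.5,0,0,0,0],[-0.8,0.1,0,0,0],[-0.8,0.1,0,0,0],[-0.8,0.1,0,0,0],[-0.44,0.1,0,0,0],[0,0,0.4,0,0],[0,0,0.3,0,0],[0,0,0,0,0],[0,0,0,0,0]]]'
python3 - <<'E'
from h import *
rep()
p,d,i=snap("top"); K=np.array(i["K"]); rr,cc=np.mgrid[0:480,0:640]
q=np.stack([(cc-K[0,2])/K[0,0],-(rr-K[1,2])/K[1,1],-np.ones_like(rr,float)],-1)*d[...,None]
P=q@R.from_quat(i["attitude"]).as_matrix().T+i["origin"]
hsv=cv2.cvtColor(p,cv2.COLOR_RGB2HSV); m=cv2.inRange(hsv,(10,70,140),(30,255,255))>0
ok=m&(abs(P[...,0]-.49)<.04)&(P[...,1]>.03)&(P[...,1]<.25)&(P[...,2]<.06)
a=P[ok]; print(len(a))
for y in np.arange(.05,.2,.02):
    b=a[abs(a[:,1]-y)<.01]
    if len(b): print(round(y,2),np.round(b.mean(0),4))
E
```

```text
clock: 33.48
position: [0.5026, 0.219, 0.0284]
eef_rot: [0.998, -0.057, -0.0, -0.0]
force: [1.0, 0.3, -1.3]
opening: 0.224
t 33.48 jigxy [-256.37 -131.97] z 0.0284 nose -58.8 Fback 0.43 Flat 0.98 Fz -1.27
178
0.07 [0.4835 0.0727 0.0093]
0.09 [0.4856 0.0906 0.0083]
0.11 [0.4875 0.1087 0.0088]
0.13 [0.49   0.1289 0.0086]
0.15 [0.4931 0.1503 0.0087]
0.17 [0.4979 0.1649 0.0057]
```

```bash
python3 -m crank '[[[0,0,0.05,0,0],[0,0,0.03,0,0],[0,0,0,0,0]]]'; python3 -m crank '[[[0,0,0,0,0.3],[0,0,0,0,0.45],[0,0,0,0,0.45],[0,0,0,0,0.45],[0,0,-0.4,0,0.45],[0,0,-0.8,0,0.45],[0,0,-1,0,0.45],[0,0,-1,0,0.45],[0,0.9,-1,0,0.45],[0,0.9,0,0,0.45],[0,0.5,0,0,0.45],[0,0,0,0,0.45]]]'
python3 - <<'E'
from h import *
p,d,i=snap("wrist"); cv2.imwrite("pics/w8.png",p[:,:,::-1])
K=np.array(i["K"]); rr,cc=np.mgrid[0:480,0:640]
q=np.stack([(cc-K[0,2])/K[0,0],-(rr-K[1,2])/K[1,1],-np.ones_like(rr,float)],-1)*d[...,None]
P=q@R.from_quat(i["attitude"]).as_matrix().T+i["origin"]
for x in manip.place_of("push_stick","wrist")[:1]: print(x,ray_z(i,*x["at"],0))
near=(d>0)&(abs(P[...,0]-.49)<.05)&(P[...,1]>.03)&(P[...,1]<.28)
for lo,hi in [(.02,.04),(.006,.016)]:
    a=P[near&(P[...,2]>lo)&(P[...,2]<hi)]; print(len(a),np.round(a.mean(0),4),a[:,2].std())
    y=a[:,1]; print("slope",np.polyfit(y,a[:,2],1))
snap("top")
for t in ["white_cup","spool","steel_block"]:
    for x in manip.place_of(t,"top")[:1]: print(t,x["at"])
print(manip.place_of("key_blank","top")[:1])
E
```

```text
clock: 33.9
position: [0.502, 0.2188, 0.0255]
eef_rot: [0.998, -0.056, 0.0, 0.0]
force: [-0.5, -0.1, -0.7]
opening: 0.223
clock: 35.4
position: [0.4917, 0.1259, 0.1944]
eef_rot: [0.998, -0.058, 0.001, 0.0]
force: [0.7, -0.6, -0.4]
opening: 0.45
{'at': [114.3, 318.4], 'conf': 0.92} [0.50118282 0.21697309 0.        ]
2608 [0.5021 0.2171 0.028 ] 0.0017862307785383668
slope [0.03112894 0.02127029]
1040 [0.4905 0.1208 0.0109] 0.001306291266642619
slope [0.01637231 0.00896809]
white_cup [271.4, 342.2]
spool [214.0, 178.9]
[]
```

View pics/w8.png

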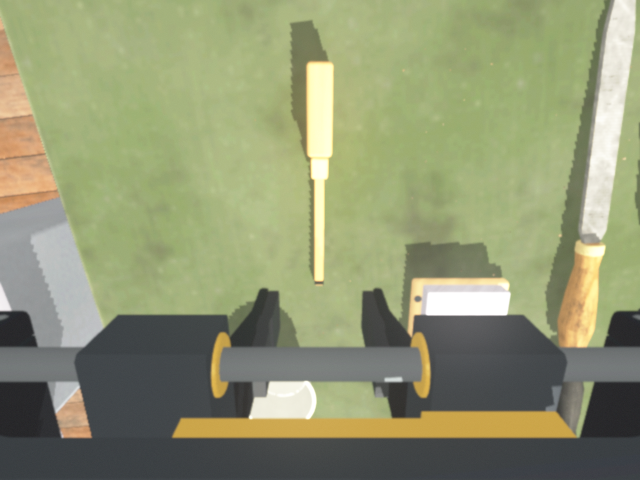

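The stick lies flat and let go, with its handle at (319,110) and tip at (319,282), clear of the jig.

```bash
python3 -c "
from rig import manip; print(manip.close_job())"
```

```text
the job is handed in; nothing more can be done
None
```

The job is handed in at about 35 s. My checks were good as far as they went, but I couldn't see the blank against the hidden stop.

**What I did:**
- **Blank on the bed:** I laid it on the open bed about 60 mm before the mouth, in line with it, and let it go.
- **Feeding it through:** I pushed it with the stick in small steps. The shoe's drag was about 2.5 N. The stop's face turned up at about jig x = 130 mm.
- **Pressing the stop:** I ended with 10.5 N on the stick, so about 8 N on the stop. That fits roughly 2.4 mm of travel at 3.5 N/mm, and is well short of solid.
- **Stick laid down:** I drew the stick straight out and laid it on the bench.

**Last checks:**
- **Stick:** it lies flat and let go at about (0.50, 0.217), roughly 70 mm from the jig.
- **Cup and spool:** both are where they were, to within about 2 pixels (roughly 4 mm) in the top view.
- **Steel block:** the network missed it in the last picture, so it was not rechecked. The arm worked no closer than about 13 cm to it, when gripping the blank.
- **Blank:** the network did not find it in the last top picture, which fits its being under the cover. Contact with the stop is inferred from the push forces.
- **Camera disagreement:** the top camera put the blank and blade about 2 mm to one side of where the wrist camera did. I shifted the stick about 1 mm, and it ran through without catching.

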